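# Crack open the sealed lid of the drying box

### The job

The steel weight was left standing on the lid of the drying box: set it down gently, upright, in the empty end of the lime tray. Then pull the lid up by its knob until the sticky gasket lets go, without throwing the lid wide open, and finish while still holding it slightly open, its front edge about 3 cm up (let go, it would fall shut and stick again). Leave all the other things on the bench and in the tray as they are.

Things in the scene. Friction and masses are not known exactly. Their poses are not given: they have to be found in the camera images.
- box: Drying box fixed to the bench, left or right of the robot: clear walls, 200 mm deep (its x) by 220 mm wide (its y), rim 110 mm high, closed by a flat grey lid 10 mm thick of the same outline whose top face is 122 mm above the bench. Origin: centre of the underside. Its front is its -x side; the lid's hinge runs along y at its +x rim.
- lid (a joint): Lid hinge angle, rad: 0 shut, grows as the front edge rises (turning about the box's +y axis), stop at 0.6. Front edge is 200 mm from the hinge: 0.15 is 3 cm open. Pulled up at the knob, the springy gasket plus lid (0.35 kg) rise to a peak of about 15 N with the knob some 8 mm up (0.045 rad), then fall to about 2 N above 0.1 rad. Little friction: falls shut if let go.
- lid_hinge (a point): Point on the hinge axis at the middle of the box's +x rim, 110 mm above the bench; fixed.
- lid_knob (a point): Grip point of the lid's black upright round knob: on its axis, 24 mm above the lid's top face, 175 mm in front of the hinge line, midway along the lid's width. The knob is a neck 20 mm in diameter under a head 30 mm in diameter that spans 14 to 36 mm above the lid's top face. Moves with the lid.
- weight: Plain steel weight of about 0.5 kg, loose, upright: body 42 mm in diameter and 44 mm high, then a neck and a small head 28 mm in diameter, 62 mm high in all. Origin: centre of its underside, z up. Starts standing on the lid behind the knob.
- tray: Lime low tray fixed to the bench, 240 mm (its x) by 320 mm (its y) outside, walls 6 mm thick, rim 18 mm high, floor 6 mm thick. Origin: centre of its underside. Its +y half holds the collar, cup and sleeve; its -y half is empty.
- tray_free (a point): Centre of the empty end of the tray, on the tray's floor, 75 mm from the tray's centre along its -y axis.
- collar: Bystander: brown ring lying flat in the tray, 60 mm across, hole 38 mm, 26 mm high; origin centre of underside.
- cup: Bystander: shallow steel bowl in the tray, 68 mm across, 30 mm high; origin centre of underside.
- sleeve: Bystander: dark steel pin standing in the tray, 20 mm in diameter, 45 mm high; origin centre of underside.
- bottle_a: Bystander: small white dropper bottle, 28 mm in diameter, 62 mm high, on the bench beyond the gap between box and tray; origin centre of underside.
- bottle_b: Bystander: second dropper bottle, same size, on the bench to the robot's right.
- beaker: Bystander: glass beaker, 68 mm across, 85 mm high, at the far side of the bench; origin centre of underside.
- dish: Bystander: low glass dish, 84 mm across, 35 mm high, at the far side of the bench; origin centre of underside.
Mind the look-alikes: they are no part of the job. Leave any brown or purple look-alike of the weight alone.

How it is judged:
By the outcome, as a careful person would: the job done as asked, in the order asked, and still so for the second after the job is handed in, while the arm keeps its last pose, push and grip.
It also fails if it takes over 56 s, if anything falls off the work surface, if the arm or the gripper's body presses on something with over 40 N, if the wrist force passes 120 N, or if a joint passes its speed limit or range.

### The arm

A 7-joint arm with a two-finger parallel gripper is mounted at the origin on the work surface. World frame = base frame: x ahead of the robot, y to its left, z up, the work surface at z = 0. Lengths are in m, angles in rad, forces in N, time in s.
With the tool pointing down it reaches from about 0.425 to 0.925 m from the base axis. Payload 6.8 kg.
Tool frame: the origin (TCP) lies on the mounting face of the last link; the fingertips stand 173 mm ahead of it and the grasp point (between the pads) lies 155 mm ahead of it; z points along the fingers, y is the line along which they close (so a half turn about z gives the same grasp; the last joint's range is limited). The gripper opens to 85 mm and grips with 20 to 120 N. Pads are 22 mm wide; open, the fingers measure 114 mm over their backs; the gripper's body (76 mm by 85 mm) begins 54 mm behind the grasp point. The pads swing forward as they close: fully open they stand 13 mm farther back than shut.
Start: joints at [1.081, 0.477, 0.022, 1.555, -0.011, 1.109, -0.083], TCP at [0.252, -0.626, 0.405] pointing down, gripper open.
Joint ranges: [-2.96, 2.96], [-0.34, 2.1], [-1.41, 1.46], [0.24, 2.44], [-1.37, 4.51], [0.17, 1.92], [-2.96, 2.96]. Speed limits (rad/s): [2.39, 2.39, 3.14, 3.14, 3.14, 3.14, 3.14].

### API

Orientations are given as a unit quaternion [w, x, y, z].
In Python, from station import bot gives the robot as it stands. The module is installed in compiled form; this text tells all that it offers.
- The arm moves only by the shell command python3 -m pendant 'ROWS' [FORCE]. ROWS is JSON, a list of rows, each a list of 5 numbers: the finger opening in m, from 0 to 0.0854, then the shift along the tool's x, y, z in m, then the turn about the tool's z in degrees. In form: [[jaw, x, y, z, yaw], ...]. A call has 1 to 12 rows; each row shifts and turns the commanded pose from where the row before left it, along the tool's axes as they then stand; what a row does not reach is not made up. A row lasts 1/12 s, in which the tool goes at most 41.7 mm and 7.16 degrees, less where a joint would pass 70% of its speed; a pose out of reach is approached as far as the arm can. A call with a gripper value outside its range is refused whole. The fingers move at their own pace and stop on an object; FORCE is the grip in N (left out, the last holds). Time passes only in rows, so rows that do not move let the fingers close. It gives the time, the measured TCP pose, the force, the opening and the grip force at its end, in the units of the state.
- bot.get_obs(): the state, without advancing time (a new reading comes with each control period).
- bot.read_camera(name): name is "scene" or "top" or "wrist"; returns (picture, depth): 400x640x3 uint8, blue, green, red; 400x640 float32, m along the optical axis (not along the pixel's ray), 0 where there is no reading.
- bot.camera_model(name): a dict with "intrinsics" (3x3 intrinsics, pixels), "dist_coeffs" ([k1, k2, p1, p2, k3] as OpenCV has them; the pictures are not rectified), "R" (3x3) and "t" (3): a world point X has camera coordinates R X + t. Camera axes: x right, y down, z forward; pixel columns grow to the right and rows downward; lengths in m; the calibration is good to about 2 mm. A picture is of the moment at which its call begins: read the wrist's pose just before it. camera_model takes no time and is no camera call; for the wrist camera it gives the pose at the moment of the call.
- bot.hand_in(): hands the job in; it is judged then, once.
Trained networks look in the newest picture that a camera, given by its name, has taken for a name from the list of things; names that differ only in an ending like _2 or _b are one class to them, and where a whole thing is asked for, a point or a joint stands for the part that bears it (a point fixed in the world has none). Each returns a list of dicts, best first, with "score" (0 to 1); they miss things now and then, are a little off and sometimes report something else, mostly with a low value. They report only what shows in the picture. A call takes as long as a camera call. They do not tell look-alikes from the thing itself.
- bot.boxes_of(name, camera): "at" ([column, row] in pixels, amid what is visible of it).
- bot.trace(name, camera): "mask" (400x640 bool, what is visible of it) and "at" ([column, row] in pixels, amid what is visible of it).
- bot.pinpoint(name, camera): "at" ([column, row] in pixels: a listed point, or the origin of a listed thing).
The state is a dict: "t": time; "q": joint angles; "joint_vel": joint speeds; "joint_torque": joint torques, N m; "eef_pos": TCP position; "tool_rot": TCP orientation; "contact_force": force on the tool from outside, world axes, zero at the start; "torque": the same for the moment, N m; "gripper_width": opening from 0.0 (shut) to 1.0 (fully open); "grasp_force": force on a finger pad.
Only numpy, scipy, OpenCV 4.12 (cv2) and the standard library are available. Lean on these libraries where they do the work, as an engineer would, in place of code of your own. Each camera call takes 0.05 s, during which the arm holds its last target. There are 200 camera calls.

## Working session

There is one attempt and no reset: what is moved stays moved. The work goes in short steps, Python scripts to look and compute and a shell command to move; the robot and the scene stay as the last step left them, time stands still between calls to the robot, and variables do not carry over. Pictures are saved under pics/ and viewed, at most 10 in all, crops included, and the job is handed in when it is done.

```bash
mkdir -p pics
cat > h.py <<'E'
import numpy as np, cv2
from station import bot
from scipy.spatial.transform import Rotation as Ro
def ray(px,cam,m=None):
    m=m or bot.camera_model(cam)
    u=cv2.undistortPoints(np.array([[px]],float),np.array(m["intrinsics"]),np.array(m["dist_coeffs"]))[0,0]
    R=np.array(m["R"]);t=np.array(m["t"]).ravel()
    return -R.T@t, R.T@np.array([u[0],u[1],1.])
def at_z(px,cam,z,m=None):
    o,d=ray(px,cam,m); return o+d*(z-o[2])/d[2]
def at_d(px,cam,depth,m=None):
    o,d=ray(px,cam,m); return o+d*depth
def rot(): 
    q=bot.get_obs()["tool_rot"]; return Ro.from_quat([q[1],q[2],q[3],q[0]]).as_matrix()
E
python3 - <<'E'
from h import *
np.set_printoptions(precision=3,suppress=True)
o=bot.get_obs(); print(o); print(rot())
for c in("scene","top"):
    im,d=bot.read_camera(c); cv2.imwrite(f"pics/{c}0.png",im); np.save(f"{c}0.npy",d)
    m=bot.camera_model(c); print(c,-np.array(m["R"]).T@np.array(m["t"]).ravel())
    for n in("weight","lid_knob","lid_hinge","tray_free","tray","box","collar","sleeve"):
        for f in ("pinpoint",):
            for r in getattr(bot,f)(n,c)[:3]:
                u,v=r["at"]; dd=d[int(min(max(v,0),399)),int(min(max(u,0),639))]
                print(c,n,np.round(r["at"],1),round(r["score"],2),at_d(r["at"],c,dd))
E
```

```text
{'t': 0.0, 'q': array([ 1.081,  0.478,  0.022,  1.556, -0.012,  1.109, -0.083]), 'joint_vel': array([ 0.   ,  0.   ,  0.001, -0.   ,  0.001, -0.001,  0.   ]), 'joint_torque': array([  0.   , -59.646,   1.608, -28.12 ,   0.013,   0.01 ,   0.   ]), 'eef_pos': array([ 0.251, -0.626,  0.404]), 'tool_rot': array([-0.001,  0.982,  0.19 , -0.   ]), 'contact_force': array([-0.197,  0.544,  0.514]), 'torque': array([ 0.034,  0.008, -0.046]), 'grasp_force': 0.0, 'gripper_width': 0.9976838881536438}
[[ 0.928  0.373 -0.001]
 [ 0.373 -0.928  0.002]
 [-0.    -0.002 -1.   ]]
scene [1.213 0.69  0.803]
scene weight [441.3 344.7] 0.93 [0.589 0.363 0.021]
scene weight [293.  273.7] 0.79 [0.696 0.017 0.023]
scene weight [366.  244.8] 0.64 [0.592 0.141 0.137]
scene lid_knob [409.3 226.3] 0.81 [0.49  0.172 0.157]
scene lid_hinge [366.5 280.5] 0.75 [0.652 0.206 0.115]
scene tray_free [285.2 196.3] 0.9 [ 0.498 -0.275  0.008]
scene tray [293.8 208.7] 0.96 [ 0.513 -0.214  0.003]
scene box [384.3 291.7] 0.68 [0.648 0.251 0.116]
scene collar [296.4 233.2] 0.7 [ 0.598 -0.094  0.029]
scene sleeve [309.4 224.9] 0.43 [ 0.537 -0.115  0.014]
top [ 0.38  -0.057  1.467]
top weight [255.3 261.5] 0.64 [0.385 0.155 0.058]
top weight [263.1 202. ] 0.58 [0.57  0.117 0.185]
top weight [302.2 174.8] 0.49 [0.686 0.001 0.061]
top lid_knob [250.6 225.9] 0.82 [0.5   0.164 0.123]
top tray_free [383.2 234.2] 0.81 [ 0.485 -0.288  0.007]
top tray_free [303.8 158.5] 0.3 [ 0.748 -0.003  0.048]
top tray [360.2 228.7] 0.94 [ 0.504 -0.207  0.   ]
top box [254.  212.8] 0.56 [0.543 0.155 0.121]
top collar [335.7 211.1] 0.62 [ 0.567 -0.119  0.002]
top sleeve [337.3 209. ] 0.73 [ 0.573 -0.124  0.009]
top sleeve [331.4 224.5] 0.36 [ 0.38  -0.057  1.467]
```

View pics/scene0.png

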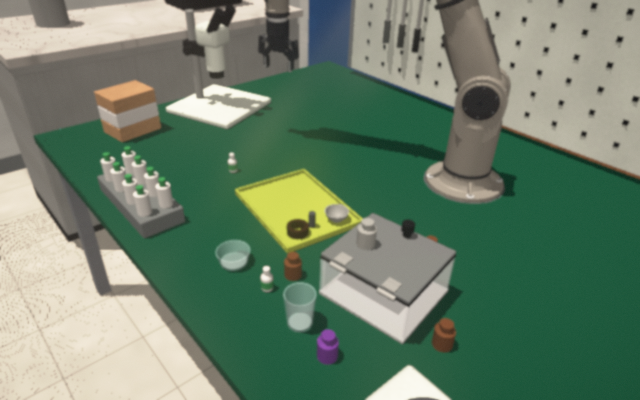

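View pics/top0.png

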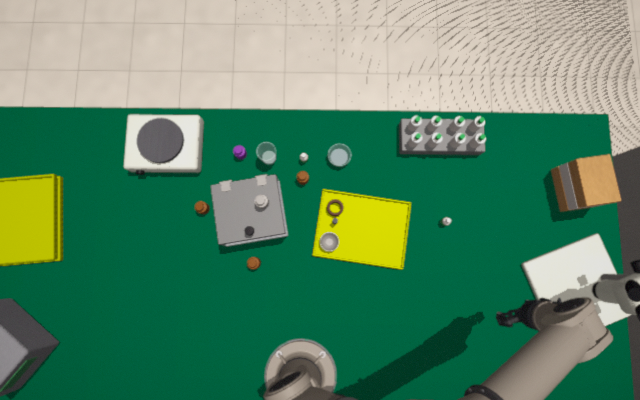

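The scene picture shows the grey steel weight on the lid at (367,233), with the black knob at (408,228). The things that could be mistaken for the weight are three brown ones at (293,265), (445,335) and (432,243), and a purple one at (328,346). In the top picture the weight is at (260,201), the knob at (250,231), and the lime tray spans (315–410, 190–268) with its right-hand side empty. I choose the grey one on the lid and will check it with a crop.

Run:
```python
from h import *
np.set_printoptions(precision=3,suppress=True)
d=np.load("top0.npy"); m=bot.camera_model("top"); im=cv2.imread("pics/top0.png")
K=np.array(m["intrinsics"]);D=np.array(m["dist_coeffs"]);R=np.array(m["R"]);t=np.array(m["t"]).ravel()
v,u=np.mgrid[:400,:640]
p=cv2.undistortPoints(np.stack([u,v],-1).reshape(-1,1,2).astype(float),K,D)[:,0]
P=((np.c_[p,np.ones(len(p))]*d.reshape(-1,1)-t)@R).reshape(400,640,3)
np.save("P.npy",P)
reg=(u>200)&(u<300)&(v>165)&(v<255)
lid=reg&(abs(P[...,2]-.122)<.012)
print("lid n,z",lid.sum(),np.median(P[lid][:,2]))
print("lid rect",cv2.minAreaRect(P[lid][:,:2].astype(np.float32)))
hi=reg&(P[...,2]>.140)
n,lab=cv2.connectedComponents(hi.astype(np.uint8))
for i in range(1,n):
    q=P[lab==i]; 
    if len(q)>3: print("blob",len(q),q.mean(0),q.min(0),q.max(0),u[lab==i].mean(),v[lab==i].mean())
hsv=cv2.cvtColor(im,cv2.COLOR_BGR2HSV)
lime=((hsv[...,0]>22)&(hsv[...,0]<38)&(hsv[...,1]>150)&(hsv[...,2]>100)&(u>300)&(u<420)&(v>180)&(v<280))
c=np.argwhere(lime)[:,::-1]
W=np.array([at_z(x,"top",.018,m) for x in c.astype(float)])
print("tray rect",cv2.minAreaRect(W[:,:2].astype(np.float32)))
print("lidpix", at_z((260.5,196),"top",.184,m), "knob head top",at_z((249,230),"top",.158,m))
s=cv2.imread("pics/scene0.png")
a=cv2.resize(s[200:350,270:470],None,fx=3,fy=3,interpolation=2); b=cv2.resize(im[165:265,195:295],(450,450),interpolation=2)
b=b[:, :]; cv2.imwrite("pics/crop1.png",np.hstack([cv2.resize(a,(450,338)),b[:338,:350]]))
```

```text
lid n,z 3813 0.12161233090686041
lid rect ((0.5604804754257202, 0.17874082922935486), (0.20901672542095184, 0.21913973987102509), 10.410196304321289)
blob 134 [0.575 0.126 0.171] [0.558 0.109 0.144] [0.596 0.147 0.19 ] 261.02985074626866 200.96268656716418
blob 74 [0.48  0.157 0.192] [ 0.38  -0.057  0.141] [0.497 0.177 1.467] 249.2972972972973 230.1081081081081
tray rect ((0.5037180781364441, -0.21138982474803925), (0.32172703742980957, 0.24201923608779907), 81.74413299560547)
lidpix [0.589 0.126 0.184] knob head top [0.484 0.163 0.158]
```

View pics/crop1.png

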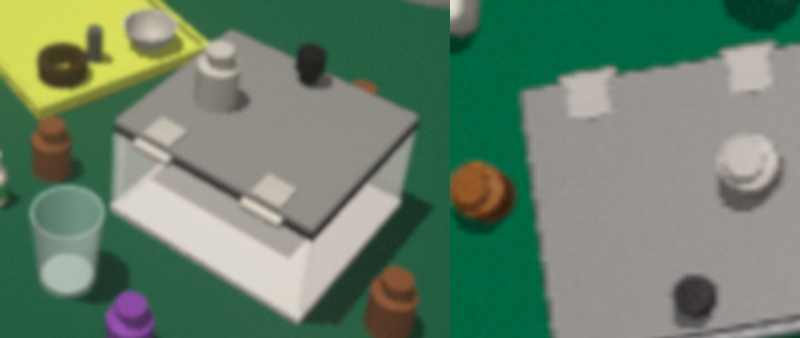

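The crop confirms it: the grey weight on the lid is the target, standing behind the black knob, and the look-alikes are brown and purple on the bench. The geometry also agrees. The box yaw is about 10°, and the knob is at about (0.483, 0.164) both by blob and by outline. The weight is at about (0.577, 0.127) and tray_free at about (0.493, -0.286).

```bash
python3 -m pendant '[[0.0854,0.014,-0.014,0,0],[0.0854,0.028,-0.028,0,0],[0.0854,0.028,-0.028,0,0],[0.0854,0.028,-0.028,0,0],[0.0854,0.028,-0.028,0,0],[0.0854,0.028,-0.028,0,0],[0.0854,0.028,-0.028,0,0],[0.0854,0.028,-0.028,0,0],[0.0854,0.028,-0.028,0,0],[0.0854,0.028,-0.028,0,0],[0.0854,0.028,-0.028,0,0],[0.0854,0.028,-0.028,0,0]]'; python3 -m pendant '[[0.0854,0.028,-0.028,0,0],[0.0854,0.028,-0.028,0,0],[0.0854,0.028,-0.028,0,0],[0.0854,0.028,-0.028,0,0],[0.0854,0.028,-0.028,0,0],[0.0854,0.02,-0.02,0,0],[0.0854,0.01,-0.01,0,0],[0.0854,0,0,0,6],[0.0854,0,0,0,6],[0.0854,0,0,0,0],[0.0854,0,0,0,0]]'
python3 - <<'E'
from h import *
np.set_printoptions(precision=3,suppress=True)
print(bot.get_obs()["eef_pos"]); print(rot())
m=bot.camera_model("wrist"); im,d=bot.read_camera("wrist"); cv2.imwrite("pics/w1.png",im); np.save("w1.npy",d)
print(-np.array(m["R"]).T@np.array(m["t"]).ravel(),np.array(m["R"]))
for n,z in(("weight",.122),("lid_knob",.146)):
    for r in bot.pinpoint(n,"wrist")[:3]: print(n,r["at"],r["score"],at_z(r["at"],"wrist",z,m))
    for r in bot.trace(n,"wrist")[:3]:
        v,u=np.nonzero(r["mask"]); print(" mask",r["at"],r["score"],len(u),u.min(),u.max(),v.min(),v.max())
E
```

```text
t: 1.9
eef_pos: [0.4307, -0.2058, 0.4051]
tool_rot: [0.0, 0.982, 0.19, 0.0]
contact_force: [1.3, -0.3, -0.0]
gripper_width: 1.0
grasp_force: 0.0
t: 2.82
eef_pos: [0.5248, 0.0135, 0.4048]
tool_rot: [0.0, 0.996, 0.088, 0.0]
contact_force: [-0.2, -0.4, -1.5]
gripper_width: 1.003
grasp_force: 0.0
[0.525 0.013 0.405]
[[ 0.985  0.174  0.   ]
 [ 0.174 -0.985 -0.   ]
 [ 0.     0.    -1.   ]]
[0.605 0.028 0.373] [[ 0.173 -0.985 -0.001]
 [-0.935 -0.165  0.315]
 [-0.31  -0.054 -0.949]]
weight [179.0, 108.8] 0.77 [0.577 0.129 0.122]
weight [179.4, 250.7] 0.59 [0.455 0.124 0.122]
weight [351.3, 24.8] 0.59 [0.656 0.011 0.122]
 mask [171.4, 261.8] 0.89 1593 150 196 240 287
 mask [159.7, 110.7] 0.61 4622 115 205 79 144
 mask [355.4, 20.3] 0.6 1652 333 378 0 44
lid_knob [114.6, 224.9] 0.94 [0.482 0.167 0.146]
 mask [118.3, 122.1] 0.62 55758 0 261 0 248
```

View pics/w1.png

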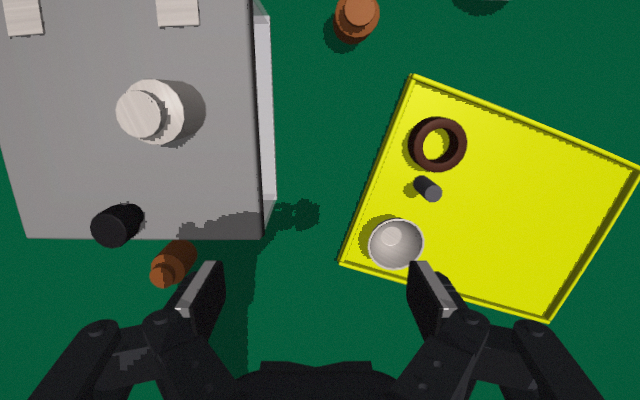

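The wrist view shows the weight at (150,112) on the lid, the knob at (115,225), and a brown look-alike down on the bench at (170,265). The tray's -y half is empty. Next I move above the weight and refine.

```bash
python3 -m pendant '[[0.0854,0.014,-0.021,0,0],[0.0854,0.014,-0.021,0,0],[0.0854,0.014,-0.021,0,0],[0.0854,0.014,-0.021,0,0],[0.0854,0.014,-0.021,0,0],[0.0854,0,0,0.02,0],[0.0854,0,0,0,0],[0.0854,0,0,0,0]]'
cat > look.py <<'E'
from h import *
import sys
np.set_printoptions(precision=4,suppress=True)
def cloud(name="wrist"):
    m=bot.camera_model(name); im,d=bot.read_camera(name); cv2.imwrite("pics/last_%s.png"%name,im)
    K=np.array(m["intrinsics"]);D=np.array(m["dist_coeffs"]);R=np.array(m["R"]);t=np.array(m["t"]).ravel()
    v,u=np.mgrid[:400,:640]
    p=cv2.undistortPoints(np.stack([u,v],-1).reshape(-1,1,2).astype(float),K,D)[:,0]
    P=((np.c_[p,np.ones(len(p))]*d.reshape(-1,1)-t)@R).reshape(400,640,3); P[d==0]=9
    return im,P,m
def disc(P,c,r,z0,z1):
    s=(np.hypot(P[...,0]-c[0],P[...,1]-c[1])<r)&(P[...,2]>z0)&(P[...,2]<z1)
    q=P[s]
    return (len(q),)+tuple(np.round(cv2.minEnclosingCircle(q[:,:2].astype(np.float32))[0],4))+(np.round(np.median(q[:,2]),4),np.round(np.ptp(q[:,:2],axis=0),4)) if len(q)>5 else len(q)
E
python3 - <<'E'
from look import *
print(bot.get_obs()["eef_pos"])
im,P,m=cloud()
print("head",disc(P,(.577,.128),.04,.179,.19)); print("bodytop",disc(P,(.577,.128),.04,.161,.17)); print("lid",disc(P,(.54,.2),.04,.11,.13))
print("knob",disc(P,(.483,.165),.03,.152,.163))
for n,z in(("weight",.122),("lid_knob",.146)):
    for r in bot.pinpoint(n,"wrist")[:3]: print(n,r["at"],r["score"],at_z(r["at"],"wrist",z,m))
E
```

```text
t: 3.73
eef_pos: [0.5753, 0.1283, 0.3837]
tool_rot: [0.0, 0.996, 0.086, -0.002]
contact_force: [0.4, -1.1, -0.0]
gripper_width: 0.999
grasp_force: 0.0
[0.5753 0.1283 0.3837]
head (1715, np.float64(0.5767), np.float64(0.1292), np.float64(0.183), array([0.0279, 0.028 ]))
bodytop (1512, np.float64(0.5767), np.float64(0.1293), np.float64(0.1657), array([0.0379, 0.0412]))
lid (6984, np.float64(0.54), np.float64(0.2), np.float64(0.1212), array([0.0787, 0.0798]))
knob (1103, np.float64(0.482), np.float64(0.166), np.float64(0.1569), array([0.0303, 0.0298]))
weight [317.1, 202.0] 0.68 [0.5776 0.1276 0.122 ]
weight [609.2, 279.6] 0.66 [ 0.5501 -0.1401  0.122 ]
weight [450.0, 90.7] 0.64 [0.6733 0.0512 0.122 ]
lid_knob [246.8, 319.0] 0.95 [0.4807 0.1667 0.146 ]
```

```bash
python3 -m pendant '[[0.0854,0.0015,-0.0006,0.014,0],[0.0854,0,0,0.02,0],[0.0854,0,0,0.02,0],[0.0854,0,0,0.014,0],[0.0854,0,0,0.01,0],[0.0854,0,0,0.005,0],[0.0854,0,0,0,0],[0.03,0,0,0,0],[0.03,0,0,0,0],[0.03,0,0,0,0],[0.03,0,0,0,0],[0.03,0,0,0,0]]' 45; python3 -m pendant '[[0.03,0,0,0,0],[0.03,0,0,0,0],[0.03,0,0,0,0]]'
```

```text
t: 4.88
eef_pos: [0.5775, 0.1297, 0.3028]
tool_rot: [0.0, 0.996, 0.086, 0.001]
contact_force: [-1.7, -1.6, 5.9]
gripper_width: 0.477
grasp_force: 45.0
t: 5.13
eef_pos: [0.5775, 0.1298, 0.3028]
tool_rot: [0.0, 0.996, 0.086, 0.001]
contact_force: [-0.6, -1.4, 6.0]
gripper_width: 0.48
grasp_force: 45.1
```

```bash
python3 -m pendant '[[0.03,0,0,-0.003,0],[0.03,0,0,-0.006,0],[0.03,0,0,-0.012,0],[0.03,0,0,-0.016,0],[0.03,0,0,-0.016,0],[0.03,0,0,-0.01,0],[0.03,0,0,-0.005,0],[0.03,0,0,0,0],[0.03,0,0,0,0]]'
python3 - <<'E'
from look import *
print(bot.get_obs())
im,P,m=cloud("top")
for r in bot.pinpoint("tray_free","top")[:2]: print(r["at"],r["score"],at_z(r["at"],"top",.006,m))
p=bot.get_obs()["eef_pos"]; R=rot()
d=np.array([.493,-.286,p[2]])-p; print("tool delta",R.T@d, R)
E
```

```text
t: 5.88
eef_pos: [0.5769, 0.1296, 0.3694]
tool_rot: [0.0, 0.996, 0.086, -0.0]
contact_force: [0.2, -0.3, -6.0]
gripper_width: 0.484
grasp_force: 46.4
{'t': 5.8833, 'q': array([-0.039 ,  0.4024, -0.3699,  1.7775,  0.1699,  0.9934, -1.8736]), 'joint_vel': array([-0.0007,  0.0135,  0.003 ,  0.0136,  0.0008, -0.002 ,  0.001 ]), 'joint_torque': array([ -0.0193, -55.9621,  -3.762 , -28.7435,  -0.0016,   0.0044,
         0.0101]), 'eef_pos': array([0.5769, 0.1296, 0.3694]), 'tool_rot': array([ 0.0001,  0.9963,  0.0861, -0.0002]), 'contact_force': array([ 0.1817, -0.3426, -5.9539]), 'torque': array([-0.0476,  0.0525,  0.0011]), 'grasp_force': 46.384947526560154, 'gripper_width': 0.4837730300271136}
[385.3, 231.0] 0.8 [ 0.4964 -0.2961  0.006 ]
tool delta [-0.1537  0.395   0.0004] [[ 0.9852  0.1715 -0.0018]
 [ 0.1715 -0.9852 -0.0006]
 [-0.0019  0.0003 -1.    ]]
```

```bash
python3 -m pendant '[[0.03,-0.004,0.01,0,0],[0.03,-0.008,0.02,0,0],[0.03,-0.008,0.02,0,0],[0.03,-0.008,0.02,0,0],[0.03,-0.008,0.02,0,0],[0.03,-0.008,0.02,0,0],[0.03,-0.008,0.02,0,0],[0.03,-0.008,0.02,0,0],[0.03,-0.008,0.02,0,0],[0.03,-0.008,0.02,0,0],[0.03,-0.008,0.02,0,0],[0.03,-0.008,0.02,0,0]]'; python3 -m pendant '[[0.03,-0.008,0.02,0,0],[0.03,-0.008,0.02,0,0],[0.03,-0.008,0.02,0,0],[0.03,-0.008,0.02,0,0],[0.03,-0.008,0.02,0,0],[0.03,-0.008,0.02,0,0],[0.03,-0.006,0.02,0.02,0],[0.03,-0.004,0.018,0.02,0],[0.03,-0.002,0.007,0.02,0],[0.03,0,0,0.02,0],[0.03,0,0,0,0],[0.03,0,0,0,0]]'
python3 - <<'E'
from look import *
p=bot.get_obs()["eef_pos"]; R=rot(); print(p,bot.get_obs()["contact_force"],bot.get_obs()["grasp_force"])
m=bot.camera_model("wrist"); im,P,m=cloud()
f=(P[...,2]<.012)&(P[...,2]>0); print("floor z",np.median(P[(np.hypot(P[...,0]-.493,P[...,1]+.286)<.09)&(P[...,2]<.03)][:,2]))
hsv=cv2.cvtColor(im,cv2.COLOR_BGR2HSV); v,u=np.nonzero((hsv[...,0]>22)&(hsv[...,0]<38)&(hsv[...,1]>150)&(hsv[...,2]>80))
q=P[v,u]; q=q[(q[:,2]<.03)&(q[:,2]>-.01)]; print(cv2.minAreaRect(q[:,:2].astype(np.float32)))
for r in bot.pinpoint("tray_free","wrist")[:2]: print(r["at"],r["score"],at_z(r["at"],"wrist",.006,m))
print("tool delta",R.T@(np.array([.493,-.286,.188])-p))
E
```

```text
t: 6.98
eef_pos: [0.5249, -0.1144, 0.3691]
tool_rot: [0.0, 0.996, 0.086, -0.001]
contact_force: [-0.2, -0.3, -6.0]
gripper_width: 0.479
grasp_force: 46.5
t: 7.98
eef_pos: [0.4941, -0.2855, 0.2886]
tool_rot: [-0.001, 0.996, 0.086, -0.002]
contact_force: [0.5, -0.5, -4.6]
gripper_width: 0.477
grasp_force: 47.4
[ 0.4941 -0.2855  0.2886] [ 0.4862 -0.5499 -4.6411] 47.38047859894323
floor z 0.0051373522987979234
((0.4988192021846771, -0.20603689551353455), (0.3440752625465393, 0.2566608190536499), 82.11647033691406)
[316.7, 195.7] 0.7 [ 0.4946 -0.2853  0.006 ]
tool delta [-0.0009  0.0006  0.1006]
```

View pics/last_wrist.png

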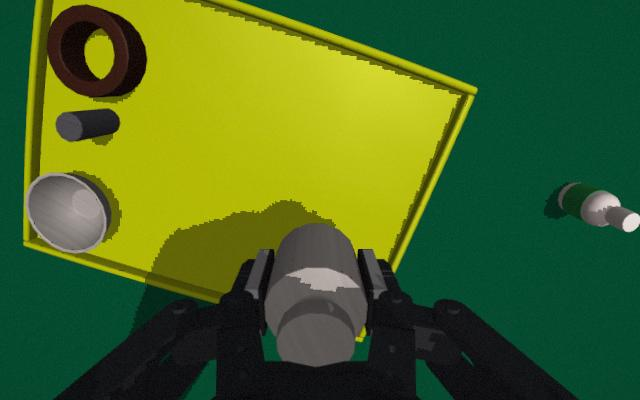

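The wrist view shows the weight held upright at (316,300), over the tray's empty end. The collar (97,50), sleeve (90,124) and cup (67,210) are well clear. I lower it gently.

```bash
python3 -m pendant '[[0.03,0,0,0.01,0],[0.03,0,0,0.02,0],[0.03,0,0,0.02,0],[0.03,0,0,0.02,0],[0.03,0,0,0.012,0],[0.03,0,0,0.007,0],[0.03,0,0,0.004,0],[0.03,0,0,0.002,0],[0.03,0,0,0,0],[0.03,0,0,0,0]]'; python3 -m pendant '[[0.03,0,0,0.001,0],[0.03,0,0,0.001,0],[0.03,0,0,0.001,0],[0.03,0,0,0,0]]'
```

```text
t: 8.92
eef_pos: [0.4956, -0.2856, 0.1956]
tool_rot: [0.0, 0.996, 0.086, 0.001]
contact_force: [0.1, 0.2, -6.0]
gripper_width: 0.477
grasp_force: 47.4
t: 9.25
eef_pos: [0.4951, -0.2854, 0.1917]
tool_rot: [0.0, 0.996, 0.086, 0.0]
contact_force: [-0.2, 0.2, -5.8]
gripper_width: 0.481
grasp_force: 47.4
```

```bash
python3 -m pendant '[[0.03,0,0,0.001,0],[0.03,0,0,0.001,0],[0.03,0,0,0.001,0],[0.03,0,0,0,0]]';  python3 -m pendant '[[0.03,0,0,0.001,0],[0.03,0,0,0.0005,0],[0.03,0,0,0,0]]'
```

```text
t: 9.58
eef_pos: [0.495, -0.2854, 0.1884]
tool_rot: [-0.0, 0.996, 0.086, -0.0]
contact_force: [-0.4, -0.4, -5.1]
gripper_width: 0.48
grasp_force: 47.4
t: 9.83
eef_pos: [0.4951, -0.2854, 0.1871]
tool_rot: [-0.0, 0.996, 0.086, -0.0]
contact_force: [-0.7, -0.8, -5.3]
gripper_width: 0.484
grasp_force: 47.4
```

```bash
python3 -m pendant '[[0.03,0,0,0.001,0],[0.03,0,0,0.0005,0],[0.03,0,0,0,0]]';  python3 -m pendant '[[0.03,0,0,0.001,0],[0.03,0,0,0,0]]'
```

```text
t: 10.08
eef_pos: [0.4952, -0.2854, 0.1869]
tool_rot: [0.0, 0.996, 0.086, -0.0]
contact_force: [-5.1, 2.2, 7.8]
gripper_width: 0.477
grasp_force: 49.0
t: 10.25
eef_pos: [0.4952, -0.2854, 0.1868]
tool_rot: [0.0, 0.996, 0.086, -0.0]
contact_force: [-7.0, 3.6, 18.0]
gripper_width: 0.478
grasp_force: 50.0
```

```bash
python3 -m pendant '[[0.03,0,0,-0.0012,0],[0.03,0,0,0,0]]';  python3 -m pendant '[[0.045,0,0,0,0],[0.055,0,0,0,0],[0.07,0,0,0,0],[0.0854,0,0,0,0],[0.0854,0,0,0,0],[0.0854,0,0,0,0],[0.0854,0,0,-0.005,0],[0.0854,0,0,-0.015,0],[0.0854,0,0,-0.03,0],[0.0854,0,0,-0.03,0],[0.0854,0,0,-0.03,0],[0.0854,0,0,-0.03,0]]'
python3 - <<'E'
from look import *
print(bot.get_obs()["eef_pos"])
im,P,m=cloud()
print("head",disc(P,(.495,-.285),.05,.064,.074)); print("bodytop",disc(P,(.495,-.285),.05,.045,.056))
E
```

```text
t: 10.42
eef_pos: [0.4953, -0.2855, 0.1868]
tool_rot: [0.0, 0.996, 0.086, 0.0]
contact_force: [-2.7, 1.5, 7.9]
gripper_width: 0.477
grasp_force: 49.0
t: 11.42
eef_pos: [0.4949, -0.2853, 0.3277]
tool_rot: [-0.0, 0.996, 0.086, 0.0]
contact_force: [1.2, -1.0, -0.4]
gripper_width: 1.002
grasp_force: 0.0
[ 0.4949 -0.2853  0.3277]
head (1011, np.float64(0.4943), np.float64(-0.2855), np.float64(0.0671), array([0.0276, 0.0276]))
bodytop (931, np.float64(0.4943), np.float64(-0.2855), np.float64(0.0497), array([0.0403, 0.0418]))
```

The weight stands upright in the tray at (0.494, -0.2855), its top at 0.067. Next is the knob.

```bash
python3 -m pendant '[[0.0854,0.0018,-0.0125,-0.02,0],[0.0854,0.0036,-0.025,-0.02,0],[0.0854,0.0036,-0.025,0,0],[0.0854,0.0036,-0.025,0,0],[0.0854,0.0036,-0.025,0,0],[0.0854,0.0036,-0.025,0,0],[0.0854,0.0036,-0.025,0,0],[0.0854,0.0036,-0.025,0,0],[0.0854,0.0036,-0.025,0,0],[0.0854,0.0036,-0.025,0,0],[0.0854,0.0036,-0.025,0,0],[0.0854,0.0036,-0.025,0,0]]'; python3 -m pendant '[[0.0854,0.0036,-0.025,0,0],[0.0854,0.0036,-0.025,0,0],[0.0854,0.0036,-0.025,0,0],[0.0854,0.0036,-0.025,0,0],[0.0854,0.0036,-0.025,0,0],[0.0854,0.0036,-0.025,0,0],[0.0854,0.0036,-0.025,0,0],[0.0854,0.0018,-0.01,0,0],[0.0854,0,0,0,0],[0.0854,0,0,0,0]]'
python3 - <<'E'
from look import *
p=bot.get_obs()["eef_pos"]; R=rot(); print(p)
im,P,m=cloud()
k=disc(P,(.482,.166),.035,.151,.163); print("knob",k)
print("lid",disc(P,(.55,.18),.04,.11,.13))
print("weightgone",disc(P,(.577,.129),.03,.14,.2))
for r in bot.pinpoint("lid_knob","wrist")[:2]: print(r["at"],r["score"],at_z(r["at"],"wrist",.146,m))
s=(abs(P[...,2]-.1215)<.006)&(np.hypot(P[...,0]-.56,P[...,1]-.18)<.2); print(cv2.minAreaRect(P[s][:,:2].astype(np.float32)))
print("delta",R.T@(np.array([k[1],k[2],.302])-p))
E
```

```text
t: 12.47
eef_pos: [0.4863, 0.0061, 0.3662]
tool_rot: [0.0, 0.996, 0.086, 0.0]
contact_force: [-0.3, -0.1, 0.5]
gripper_width: 1.001
grasp_force: 0.0
t: 13.3
eef_pos: [0.4815, 0.1912, 0.3658]
tool_rot: [0.0, 0.996, 0.086, -0.0]
contact_force: [-0.7, 0.4, -0.1]
gripper_width: 0.997
grasp_force: 0.0
[0.4815 0.1912 0.3658]
knob (1770, np.float64(0.4822), np.float64(0.1662), np.float64(0.1569), array([0.0298, 0.0293]))
lid (12095, np.float64(0.55), np.float64(0.18), np.float64(0.1211), array([0.0798, 0.0799]))
weightgone 0
[353.5, 232.0] 0.76 [0.4825 0.1669 0.146 ]
((0.5392823219299316, 0.17661695182323456), (0.1670476496219635, 0.2203918695449829), 10.31224250793457)
delta [-0.0035  0.0248  0.0638]
```

```bash
python3 -m pendant '[[0.0854,-0.002,0.0125,0,0],[0.0854,-0.0015,0.0123,0,0],[0.0854,0,0,0,0],[0.0854,0,0,0.015,0],[0.0854,0,0,0.02,0],[0.0854,0,0,0.015,0],[0.0854,0,0,0.01,0],[0.0854,0,0,0.0045,0],[0.0854,0,0,0,0]]'; python3 -m pendant '[[0.02,0,0,0,0],[0.02,0,0,0,0],[0.02,0,0,0,0],[0.02,0,0,0,0],[0.02,0,0,0,0],[0.02,0,0,0,0],[0.02,0,0,0,0],[0.02,0,0,0,0]]' 60
```

```text
t: 14.15
eef_pos: [0.4821, 0.1664, 0.3006]
tool_rot: [0.0, 0.996, 0.086, -0.001]
contact_force: [-0.4, 0.8, 0.1]
gripper_width: 0.999
grasp_force: 0.0
t: 14.82
eef_pos: [0.4826, 0.1662, 0.3022]
tool_rot: [0.001, 0.996, 0.086, 0.0]
contact_force: [-1.3, -2.8, 6.4]
gripper_width: 0.333
grasp_force: 58.7
```

```bash
python3 -m pendant '[[0.02,0.0003,0,-0.0015,0],[0.02,0.0004,0,-0.0015,0],[0.02,0.0004,0,-0.0015,0],[0.02,0.0004,0,-0.0015,0],[0.02,0,0,0,0]]' 80;  python3 -m pendant '[[0.02,0.0004,0,-0.0015,0],[0.02,0.0004,0,-0.0015,0],[0.02,0,0,0,0]]'
```

```text
t: 15.23
eef_pos: [0.4838, 0.1663, 0.307]
tool_rot: [0.0, 0.996, 0.086, -0.0]
contact_force: [3.6, -3.0, -7.7]
gripper_width: 0.325
grasp_force: 79.3
t: 15.48
eef_pos: [0.4845, 0.1664, 0.3094]
tool_rot: [0.0, 0.996, 0.086, -0.001]
contact_force: [5.5, -1.9, -13.3]
gripper_width: 0.333
grasp_force: 79.8
```

```bash
python3 -m pendant '[[0.02,0.0004,0,-0.0015,0],[0.02,0.0004,0,-0.0015,0],[0.02,0.0004,0,-0.0015,0],[0.02,0,0,0,0]]';  python3 -m pendant '[[0.02,0.0005,0,-0.0015,0],[0.02,0.0005,0,-0.0015,0],[0.02,0.0005,0,-0.0015,0],[0.02,0,0,0,0]]'
python3 - <<'E'
from look import *
print(bot.get_obs()["eef_pos"],bot.get_obs()["contact_force"])
im,P,m=cloud()
s=(np.hypot(P[...,0]-.6,P[...,1]-.18)<.06)&(P[...,2]>.1)&(P[...,2]<.2)
q=P[s]
a=np.radians(10.3); x=(q[:,0]-.482)*np.cos(a)+(q[:,1]-.166)*np.sin(a)
print(len(q), np.polyfit(x,q[:,2],1))
E
```

```text
t: 15.82
eef_pos: [0.4857, 0.1665, 0.3136]
tool_rot: [0.0, 0.996, 0.086, -0.001]
contact_force: [5.2, -2.5, -13.5]
gripper_width: 0.324
grasp_force: 79.8
t: 16.15
eef_pos: [0.4871, 0.1668, 0.3187]
tool_rot: [0.001, 0.996, 0.086, -0.001]
contact_force: [3.0, -4.0, -7.4]
gripper_width: 0.327
grasp_force: 80.1
[0.4871 0.1668 0.3187] [ 2.9893 -3.9725 -7.3657]
32189 [-0.0895  0.137 ]
```

```bash
python3 -m pendant '[[0.02,0.0005,0,-0.0015,0],[0.02,0.0005,0,-0.0015,0],[0.02,0.0005,0,-0.0015,0],[0.02,0.0005,0,-0.0015,0],[0.02,0.0004,0,-0.0015,0],[0.02,0.0003,0,-0.001,0],[0.02,0,0,0,0],[0.02,0,0,0,0],[0.02,0,0,0,0]]'
python3 - <<'E'
from look import *
print(bot.get_obs()["eef_pos"],bot.get_obs()["contact_force"])
im,P,m=cloud()
a=np.radians(10.3); x=(P[...,0]-.482)*np.cos(a)+(P[...,1]-.166)*np.sin(a); y=-(P[...,0]-.482)*np.sin(a)+(P[...,1]-.166)*np.cos(a)
for y0,y1 in((-.02,.02),(-.09,-.05),(.05,.09)):
    s=(x>.04)&(x<.13)&(y>y0)&(y<y1)&(P[...,2]>.1)&(P[...,2]<.2)
    if s.sum()>50:
        k=np.polyfit(x[s],P[s][:,2],1); print(s.sum(),k,np.arctan(-k[0]))
im,P,m=cloud("scene")
print("weight",disc(P,(.494,-.2855),.04,.03,.08))
cv2.imwrite("pics/end.png",cv2.resize(im[140:360,200:500],None,fx=2.6,fy=2.6))
E
```

```text
t: 16.95
eef_pos: [0.4901, 0.1673, 0.3275]
tool_rot: [0.0, 0.996, 0.085, -0.0]
contact_force: [4.7, -3.2, -6.6]
gripper_width: 0.324
grasp_force: 79.6
[0.4901 0.1673 0.3275] [ 4.684  -3.1612 -6.5715]
15607 [-0.1404  0.146 ] 0.13951099655129304
14878 [-0.1409  0.1459] 0.1399447268480789
14757 [-0.1404  0.1461] 0.1395285394732205
weight (194, np.float64(0.4965), np.float64(-0.2848), np.float64(0.05), array([0.0427, 0.043 ]))
```

View pics/end.png

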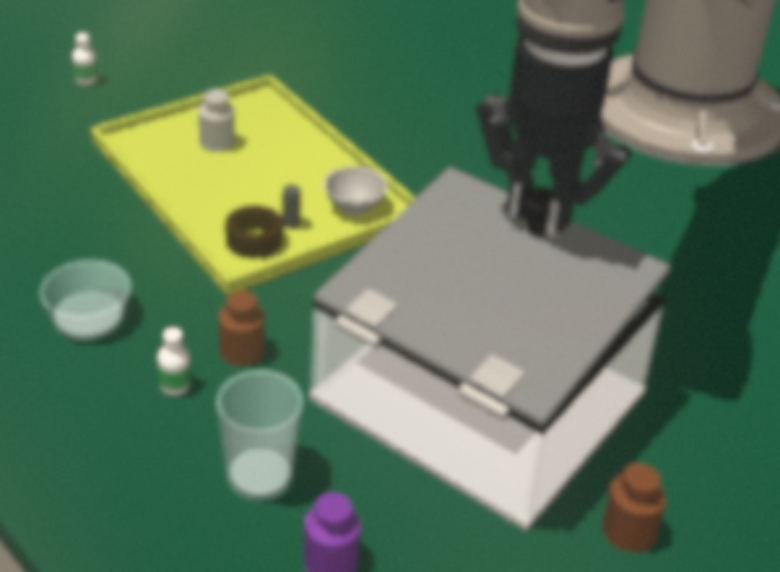

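The weight stands upright in the empty end at (216,122) in the crop, and the bystanders look undisturbed. The gripper holds the knob at (540,205) and the lid is open about 0.14 rad. I raise it the last 2 mm, check, and hand in.

```bash
python3 -m pendant '[[0.02,0.0002,0,-0.001,0],[0.02,0.0002,0,-0.0009,0],[0.02,0,0,0,0],[0.02,0,0,0,0],[0.02,0,0,0,0],[0.02,0,0,0,0],[0.02,0,0,0,0],[0.02,0,0,0,0]]'
python3 - <<'E'
from look import *
im,P,m=cloud()
a=np.radians(10.3); x=(P[...,0]-.482)*np.cos(a)+(P[...,1]-.166)*np.sin(a); y=-(P[...,0]-.482)*np.sin(a)+(P[...,1]-.166)*np.cos(a)
s=(x>.04)&(x<.13)&(abs(y)<.08)&(P[...,2]>.1)&(P[...,2]<.2)
th=np.arctan(-np.polyfit(x[s],P[s][:,2],1)[0]); print(th)
if .135<th<.165: print(bot.hand_in())
E
```

```text
t: 17.72
eef_pos: [0.4908, 0.1675, 0.3295]
tool_rot: [0.0, 0.996, 0.086, 0.0]
contact_force: [5.6, -4.3, -6.9]
gripper_width: 0.326
grasp_force: 79.4
0.151275379209004
the job is handed in; nothing more can be done
None
```

The job is handed in at 17.7 s: the steel weight stands upright in the empty end of the lime tray, and the arm is still holding the lid open at about 0.15 rad (front edge about 3 cm up), with the other things looking undisturbed in the last picture.

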